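# Shift the bench gearbox selector through its gate

### The job

Change the speed of the watchmaker's small bench gearbox: with the fingertips, push its red-knobbed selector lever out of the unmarked left-hand slots, across the gate, and fully home in the end of the slot that lies between the two green strips, without running it into any of the slots marked with another colour. Only push the lever sideways and gently: do not pinch it or pull it up. Leave everything else on the bench where it is, and finish with the hand clear.

Things in the scene. Friction and masses are not known exactly. Their poses are not given: they have to be found in the camera images.
- gearbox: grey bench gearbox, fixed; housing 170 mm along own x by 200 mm along own y on a 190 x 220 mm foot, with an aluminium gate plate on top (top 88 mm above the bench; 134 mm along x by 164 mm along y). Origin on the bench under the gate's middle; at zero yaw own x points away from the robot, own y to the left; z up
- gate_middle (a point): gate's middle, at the plate's top; axes as the gearbox. Dark slots 10 mm deep: three along own x at y = +40 (left, no colours), 0 (middle), -40 mm (right), 14 mm wide, joined at x = 0 by a cross slot along y, 18 mm wide; corners rounded 5 mm. The lever's axis stands at x = +36 or -36 mm at the blind ends. The 4 ends of the middle and right slots each bear one colour, in any order
- motor_end (a point): centre of the far end of the blue motor that sticks out 122 mm from the gearbox's far side; 68 mm thick, 44 mm above the bench
- pulley_end (a point): outer end of the shaft that sticks out 50 mm from the gearbox's right side with a brass pulley (52 mm across), 42 mm above the bench
- knob_top (a point): centre of the red knob's top, 152 mm above the bench. Steel stem 10 mm thick; knob a cylinder 22 mm across, from 108 to 152 mm above the bench. The lever stays upright as it slides and goes only where the slots let it (play to each side 2 mm in the slots along x, 4 mm in the cross slot). About 2 to 3 N pushes it; it stays where it is left, with no spring along or across
- along (a joint): the lever's place along the gearbox's own x, m: 0 in the middle of the cross slot, +0.036 at the far blind ends, -0.036 at the near ones. Starts anywhere from -0.033 to 0.033
- across (a joint): the lever's place along the gearbox's own y, m: +0.040 in the left slot (where it starts), 0 in the middle slot, -0.040 in the right slot; stops at 0.0415 either way
- lift (a joint): how far the lever has been pulled up, m: 0 normally (a spring holds it down with about 4.5 N), at most 0.012. The lever must not be pulled up, nor pinched or rammed against the slots (more than 35 N from the fingers counts as that)
- mark_green: pair of green strips (each 22 mm long along the slot, 9 mm wide, 1 mm thick) lying on the gate plate to the left and right of one slot's blind end; the origin is the centre of the slot between them, on the plate's top: exactly where the lever's axis stands when it is fully home in that slot. This is the slot to reach
- mark_blue: pair of blue strips (each 22 mm long along the slot, 9 mm wide, 1 mm thick) lying on the gate plate to the left and right of one slot's blind end; the origin is the centre of the slot between them, on the plate's top: exactly where the lever's axis stands when it is fully home in that slot
- mark_yellow: pair of yellow strips (each 22 mm long along the slot, 9 mm wide, 1 mm thick) lying on the gate plate to the left and right of one slot's blind end; the origin is the centre of the slot between them, on the plate's top: exactly where the lever's axis stands when it is fully home in that slot
- mark_orange: pair of orange strips (each 22 mm long along the slot, 9 mm wide, 1 mm thick) lying on the gate plate to the left and right of one slot's blind end; the origin is the centre of the slot between them, on the plate's top: exactly where the lever's axis stands when it is fully home in that slot
- oil_jar: small amber glass jar with a black cap, 38 mm across, 55 mm tall, standing on the bench to the left of the gearbox; origin under its centre
- loupe: black eyeglass loupe, a cone 36 mm across and 36 mm tall, standing on the bench right of the gearbox, towards the robot; origin under its centre
- collet_pot: small open brass pot, 44 mm across and 40 mm tall, standing on the bench right of the gearbox, on the far side; origin under its centre
- hammer: small hammer, 200 mm long, lying on the right part of the bench
- screwdriver: screwdriver, 150 mm long, lying on the left part of the bench
- case_holder: round black and steel watch-movement holder, 60 mm across and 25 mm tall, on the bench to the right, near the robot; origin under its centre
- bell_jar: glass bell jar on a wooden foot with a brass movement inside, 116 mm across and 138 mm tall, on the left part of the bench; origin under its centre

How it is judged:
At the end, for the whole second after the job is handed in: The lever's axis stands, at rest and not pulled up, within 6 mm of the end position of the green-marked slot, and no bystander is more than 15 mm from where it began (horizontal distance between knob_top and mark_green below 0.006 m and value of joint lift below 0.002 m and velocity of joint along between -0.005 and 0.005 m/s and velocity of joint across between -0.005 and 0.005 m/s and distance of each of oil_jar, loupe, collet_pot, hammer, screwdriver, case_holder, bell_jar from where it was at the start of the episode below 0.015 m); the robot touches nothing.
It fails at once if the lever is run into a slot of another colour (within 12 mm of its end position) (horizontal distance between knob_top and mark_blue below 0.012 m or horizontal distance between knob_top and mark_yellow below 0.012 m or horizontal distance between knob_top and mark_orange below 0.012 m).
It fails at once if the lever is pulled up by more than 5 mm (value of joint lift above 0.005 m).
It fails at once if the lever is squeezed or rammed: more than 35 N between the fingers and the lever (contact force between the fingers and lift above 35 N).
It fails at once if a bystander is lifted, carried or pushed more than 15 mm (distance of any of oil_jar, loupe, collet_pot, hammer, screwdriver, case_holder, bell_jar from where it was at the start of the episode above 0.015 m).
It also fails if it takes over 48 s, if anything falls off the work surface, if the arm or the gripper's body presses on something with over 40 N, if the wrist force passes 120 N, or if a joint passes its speed limit or range.

### The arm

A 6-joint arm with a two-finger parallel gripper is mounted at the origin on the work surface. World frame = base frame: x ahead of the robot, y to its left, z up, the work surface at z = 0. Lengths are in m, angles in rad, forces in N, time in s.
With the tool pointing down it reaches from about 0.25 to 0.725 m from the base axis. Payload 4 kg.
Tool frame: the origin (TCP) lies on the centre line of the jaws, within the pads' length; the fingertips stand 25 mm ahead of it and the grasp point (between the pads) lies 6 mm ahead of it; z points along the fingers, x is the direction in which the jaws open and shut, and the axes are right-handed (so a half turn about z gives the same grasp; the last joint's range is limited). The gripper opens to 85 mm and grips with 20 to 120 N. Pads are 22 mm wide; open, the fingers measure 114 mm over their backs; the gripper's body (76 mm by 85 mm) begins 54 mm behind the grasp point. The pads swing forward as they close: fully open they stand 13 mm farther back than shut.
Start: joints at [1.132, 0.241, 0.005, 1.335, 0, 1.571], TCP at [0.212, 0.453, 0.256] pointing down, gripper open.
Joint ranges: [-2.72, 2.72], [-1.05, 1.87], [-1.09, 1.28], [-1.99, 2.15], [-1.42, 1.44], [-3.14, 3.14]. Speed limits (rad/s): [2.79, 2.79, 3.14, 3.14, 3.14, 3.14].

### API

Orientations are given as a unit quaternion [x, y, z, w].
In Python, from workcell import bot, imaging, order gives the robot as it stands.
- The arm moves only by the tool carry_out, never from a script. Its argument "moves" is a list of rows, each a list of 5 numbers: the shift along the tool's x, y, z scaled (see below), then the turn about the tool's z scaled (see below), then the opening, from -1 (shut) to 1 (fully open). In form: [[tx, ty, tz, roll, hand], ...]. A call has 1 to 20 rows; each row is the pose to reach, as a shift and turn from the pose commanded when the call began, along the tool's axes at that moment; what a row does not reach only later rows make up. The controller multiplies each number of a shift by 0.1 m and each number of a turn by 90 degrees. A row lasts 1/10 s, in which the tool goes at most 50 mm and 8.59 degrees, less where a joint would pass 70% of its speed; a pose out of reach is approached as far as the arm can. A call with a number of a shift or a turn outside -1 to 1 is refused whole. A call with a gripper value outside its range is refused whole. The fingers move at their own pace and stop on an object; the grip force is fixed at half the most. Time passes only in rows, so rows that repeat a pose let the fingers close. It gives the time, the measured TCP pose, the force and the opening at its end, in the units of the state.
- bot.get_obs(): the state, without advancing time (a new reading comes with each control period).
- imaging.camera(name): name is "scene" or "top"; returns the picture (400x640x3 uint8, red, green, blue); there is no depth.
- imaging.camera_model(name): a dict with "fovy" (degrees; the focal length in pixels is half the picture's height over the tangent of half this angle, whatever the lens; pixels are square), "cx", "cy" (the principal point, pixels), "dist" ([k1, k2, p1, p2, k3] as OpenCV has them; the pictures are not rectified), "eye" and "rotation" of the camera in the world. Camera axes: x right, y up, looking along -z (the intrinsics and any distortion apply to the point x, -y, -z); pixel columns grow to the right and rows downward; lengths in m; the calibration is good to about 2 mm. A picture is of the moment at which its call begins. camera_model takes no time and is no camera call.
- order.job_done(): hands the job in, once; it reports no verdict.
The state is a dict: "clock": time; "joint_pos": joint angles; "joint_vel": joint speeds; "tau": joint torques, N m; "eef_pos": TCP position; "tool_rot": TCP orientation; "ft_force": force on the tool from outside, world axes, zero at the start; "ft_torque": the same for the moment, N m; "grip_width": finger opening in m.
Only numpy, scipy, OpenCV 4.12 (cv2) and the standard library are available. Lean on these libraries where they do the work, as an engineer would, in place of code of your own. Each camera call takes 0.05 s, during which the arm holds its last target.

## Working session

There is one attempt and no reset: what is moved stays moved. The work goes in short steps, Python scripts to look and compute and a tool call to move; the robot and the scene stay as the last step left them, time stands still between calls to the robot, and variables do not carry over. Pictures are saved under pics/ and viewed, and the job is handed in when it is done.

Besides the shell and the picture viewer there is one more tool, called after ">>>" as name(argument=value, ...), one argument or row to a line, values as JSON. carry_out: Moves the arm, as the interface text tells. Its arguments: {"type":"object","properties":{"moves":{"type":"array","items":{"type":"array","items":{"type":"number","minimum":-1,"maximum":1}}}},"required":["moves"]}

```bash
mkdir -p pics
python3 - <<'E'
from workcell import bot, imaging
import cv2
o=bot.get_obs(); print({k:(v if not hasattr(v,'tolist') else v.tolist()) for k,v in o.items()})
for n in("scene","top"):
    im=imaging.camera(n); cv2.imwrite(f"pics/{n}0.png",im[:,:,::-1]); print(imaging.camera_model(n))
E
```

```text
{'clock': 0.0, 'joint_pos': [1.1320081624424114, 0.24144461305497386, 0.0037248020966354546, 1.3351688283914105, 1.413572260945666e-06, 1.5708308091605399], 'joint_vel': [-0.0008716672035454079, -0.0009600278116697859, -7.715165141682892e-05, -0.0013248056020792925, 0.00033208851054759413, -0.0006264379791416725], 'tau': [-0.0011379268471500836, -37.231911420822144, 25.240711569786072, 0.017012476455420256, 7.489948757211096e-05, -5.7830241928513715e-06], 'eef_pos': [0.21217989136423773, 0.4521199582917207, 0.255397300275194], 'tool_rot': [0.8440593580007164, 0.5362487349433669, -0.00088337800621681, 0.0005604340774860281], 'ft_force': [0.03984105032423302, -0.43420466325946705, 0.3748487192495729], 'ft_torque': [-0.027200601006417188, -0.029537114425429136, 0.060327317322059905], 'grip_width': 0.08556314474115127}
{'fovy': 53.52210888277354, 'cx': 317.2997097662946, 'cy': 196.42279648948355, 'dist': array([0.00114318, 0.        , 0.        , 0.        , 0.        ]), 'eye': array([1.08573697, 0.11980207, 1.09473771]), 'rotation': array([0.16610767, 0.21741637, 0.75578398, 0.59491927])}
{'fovy': 55.27526424056464, 'cx': 320.00983824024826, 'cy': 198.65270254839913, 'dist': array([-0.02913934,  0.        ,  0.        ,  0.        ,  0.        ]), 'eye': array([ 0.42871608, -0.00681512,  1.40687914]), 'rotation': array([-0.02296506,  0.03130963,  0.70772468, -0.70542051])}
```

View pics/scene0.png

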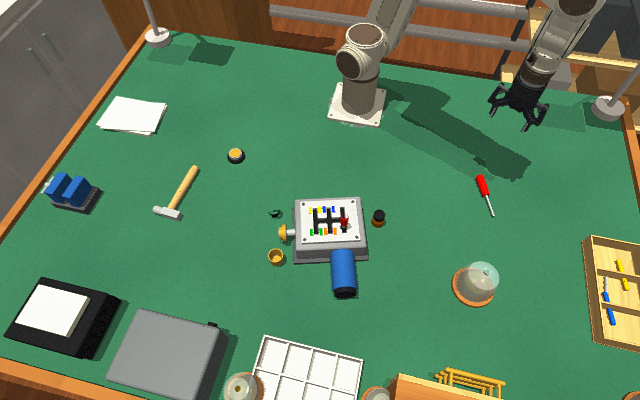

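View pics/top0.png

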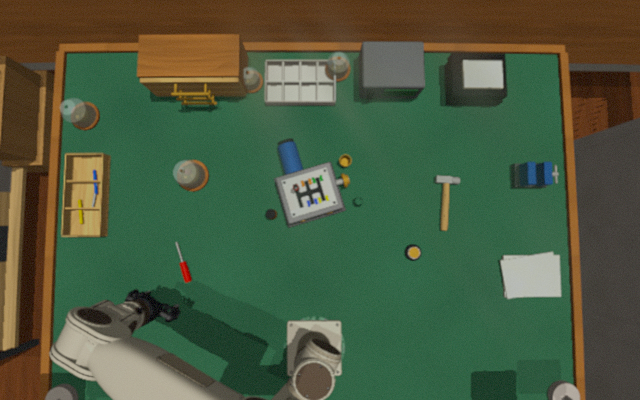

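Run:
```python
import cv2
a=cv2.imread("pics/scene0.png")[185:305,260:400]; cv2.imwrite("pics/s_c.png",cv2.resize(a[5:85,25:115],None,fx=8,fy=7.5 if 0 else 8,interpolation=cv2.INTER_CUBIC)[:600,:])
a=cv2.imread("pics/top0.png")[155:230,268:358]; cv2.imwrite("pics/t_c.png",cv2.resize(a,None,fx=8,fy=8,interpolation=cv2.INTER_CUBIC))
```

```text
(no output)
```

View pics/s_c.png

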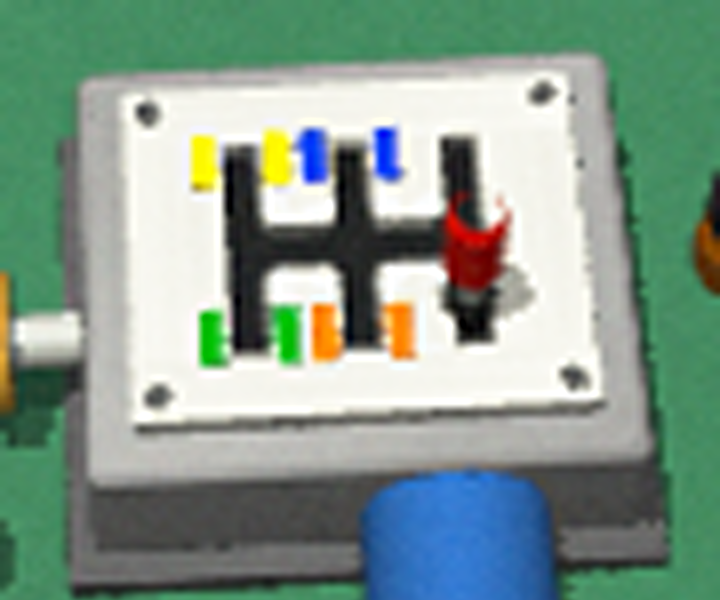

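View pics/t_c.png

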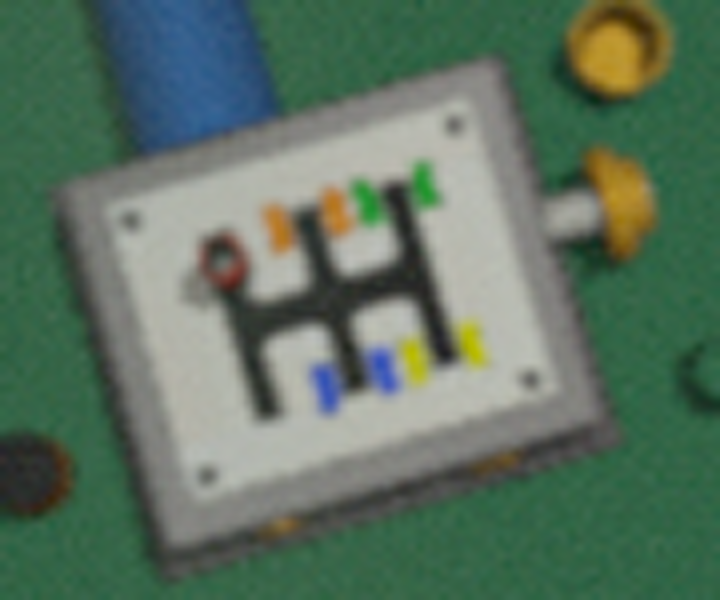

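The lever stands in the left slot, in its far half. Green is the far-right end, orange is far-middle, blue is near-middle and yellow is near-right. Next I'll fit the gearbox pose.

```bash
cat > h.py <<'E'
import numpy as np, cv2
from scipy.spatial.transform import Rotation as R
from scipy.optimize import least_squares
from workcell import imaging
def proj(n,P):
    m=imaging.camera_model(n); f=200/np.tan(np.radians(m['fovy']/2))
    K=np.array([[f,0,m['cx']],[0,f,m['cy']],[0,0,1.]])
    Pc=R.from_quat(m['rotation']).inv().apply(np.atleast_2d(P)-m['eye'])*[1,-1,-1]
    return cv2.projectPoints(Pc[:,None],np.zeros(3),np.zeros(3),K,m['dist'])[0][:,0]
def crop(p,off): return (np.array(p,float)+.5)/8-.5+off
def g2w(q,p):
    c,s=np.cos(q[2]),np.sin(q[2]); p=np.atleast_2d(p)
    return np.c_[q[0]+c*p[:,0]-s*p[:,1],q[1]+s*p[:,0]+c*p[:,1],p[:,2]]
E
cat > fit.py <<'E'
from h import *
plate=np.array([[67,82,88],[67,-82,88],[-67,-82,88],[-67,82,88]])/1e3
T=[(108,212),(462,98),(558,400),(192,498)]; S=[(603,400),(135,425),(120,95),(562,72)]
Tg=crop([(366,203),(426,186)],[268,155]);Sg=crop([(288,333),(213,338)],[285,190])
g=np.array([[36,-28,89],[36,-52,89]])/1e3
g[:,1]=[-.040+.0125,-.040-.0125]
T=crop(T,[268,155]);S=crop(S,[285,190])
def res(q,v):
    P=g2w(q,np.r_[plate,g]); r=[]
    if 't' in v: r.append(proj('top',P)-np.r_[T,Tg])
    if 's' in v: r.append(proj('scene',P)-np.r_[S,Sg])
    return np.concatenate(r).ravel()
for v in('t','s','ts'):
    s=least_squares(res,[.45,.03,.2],args=(v,)); print(v,s.x,np.round(s.fun,1))
q=s.x
Kt=crop([(224,262)],[268,155]);Ks=crop([(480,210)],[285,190])
f=lambda a:np.concatenate([proj('top',g2w(q,[[a[0],a[1],.152]]))-Kt,proj('scene',g2w(q,[[a[0],a[1],.152]]))-Ks]).ravel()
k=least_squares(f,[0.01,.04]);print('knob gear',k.x,k.fun,'world',g2w(q,[[*k.x,.152]]))
print('top only',least_squares(lambda a:f(a)[:2],[0.01,.04]).x,'sc',least_squares(lambda a:f(a)[2:],[0.01,.04]).x)
for n in [(0,.04),(0,0),(0,-.04),(.036,-.04)]: print(n,g2w(q,[[*n,.088]]))
E
python3 fit.py
```

```text
t [0.55277492 0.01589627 0.28824722] [-0.3 -0.5  0.6  0.3 -0.2 -0.7  0.1  0.7  0.2  0.1 -0.4  0.1]
s [0.55142597 0.01620387 0.2964771 ] [ 0.  -0.2 -0.1 -0.1  0.2  0.   0.  -0.  -0.4  0.2  0.2  0.1]
ts [0.55203623 0.01609974 0.29286011] [-0.4 -0.2  0.5  0.5 -0.2 -0.6  0.1  1.   0.1  0.3 -0.5  0.3 -0.1  0.1
 -0.3  0.   0.2  0.1  0.1  0.2 -0.5  0.4  0.1  0.2]
knob gear [0.02342289 0.03896245] [-0.42902131 -0.06329813 -0.33074975 -0.13873122] world [[0.56321369 0.06016525 0.152     ]]
top only [0.02280956 0.03766861] sc [0.02390274 0.03981905]
(0, 0.04) [[0.54048856 0.05439663 0.088     ]]
(0, 0) [[0.55203623 0.01609974 0.088     ]]
(0, -0.04) [[ 0.5635839  -0.02219714  0.088     ]]
(0.036, -0.04) [[ 0.5980511  -0.01180424  0.088     ]]
```

>>> carry_out(
  moves=[
    [0,0,0,-0.466,-1],
    [0,0,0,-0.466,-1],
    [0,0,0,-0.466,-1],
    [0,0,0,-0.466,-1],
    [0,0,0,-0.466,-1],
    [0,0,0,-0.466,-1],
  ],
)

```text
clock: 0.7
eef_pos: [0.2123, 0.4523, 0.2558]
tool_rot: [0.596, 0.803, -0.001, 0.0]
ft_force: [-1.1, 0.3, 0.1]
grip_width: 0.0005
```

```bash
cat > st.py <<'E'
from h import *
from workcell import bot
import sys
Q=np.array([0.552,0.0161,0.293])
o=bot.get_obs(); p=np.array(o['eef_pos']); r=R.from_quat(o['tool_rot']); c,s=np.cos(Q[2]),np.sin(Q[2])
d=p[:2]-Q[:2]
A=r.as_matrix()
F=np.array(o['ft_force'])
print('t %.2f gear xy mm %s z %.1f'%(o['clock'],np.round([1e3*(c*d[0]+s*d[1]),1e3*(-s*d[0]+c*d[1])],1),p[2]*1e3),'toolx ang-yaw',round(np.degrees(np.arctan2(A[1,0],A[0,0])-Q[2]),1),'tz',np.round(A[:,2],3),'j',np.round(o['joint_pos'],2),'w',round(o['grip_width'],4),'Fgear',np.round([c*F[0]+s*F[1],-s*F[0]+c*F[1],F[2]],2))
E
python3 st.py
```

```text
t 0.70 gear xy mm [-199.2  515.8] z 255.8 toolx ang-yaw 90.0 tz [-0.    -0.001 -1.   ] j [ 1.13  0.24  0.    1.34 -0.    0.84] w 0.0005 Fgear [-0.99  0.59  0.12]
```

>>> carry_out(
  moves=[
    [-0.35,0.19,0,0,-1],
    [-0.7,0.38,0,0,-1],
    [-0.95,0.52,0,0,-1],
  ],
)

```text
clock: 1.0
eef_pos: [0.2905, 0.3753, 0.256]
tool_rot: [0.598, 0.802, -0.0, 0.0]
ft_force: [0.8, -0.0, -0.1]
grip_width: -0.0004
```

>>> carry_out(
  moves=[
    [-0.35,0.19,0,0,-1],
    [-0.7,0.38,0,0,-1],
    [-0.95,0.52,0,0,-1],
  ],
)

```text
clock: 1.3
eef_pos: [0.368, 0.299, 0.2561]
tool_rot: [0.598, 0.801, -0.0, 0.0]
ft_force: [0.9, 0.6, 0.1]
grip_width: -0.0003
```

>>> carry_out(
  moves=[
    [-0.35,0.19,0,0,-1],
    [-0.7,0.38,0,0,-1],
    [-0.95,0.52,0,0,-1],
  ],
)

```text
clock: 1.6
eef_pos: [0.4454, 0.223, 0.256]
tool_rot: [0.598, 0.801, -0.0, 0.0]
ft_force: [-0.3, 0.5, 0.5]
grip_width: -0.0
```

>>> carry_out(
  moves=[
    [-0.35,0.19,0,0,-1],
    [-0.7,0.38,0,0,-1],
    [-0.95,0.52,0,0,-1],
  ],
)

```text
clock: 1.9
eef_pos: [0.5227, 0.1471, 0.2559]
tool_rot: [0.598, 0.801, -0.0, 0.0]
ft_force: [-0.2, -0.2, 0.1]
grip_width: 0.0003
```

```bash
python3 st.py
```

```text
t 1.90 gear xy mm [  9.7 133.9] z 255.9 toolx ang-yaw 89.7 tz [-0. -0. -1.] j [ 0.27  0.33  0.12  1.37 -0.   -0.01] w 0.0003 Fgear [-0.25 -0.11  0.12]
```

>>> carry_out(
  moves=[
    [-0.35,0.25,0,0,-1],
    [-0.7,0.5,0,0,-1],
    [-0.94,0.51,0,0,-1],
    [-0.94,0.51,0.3,0,-1],
    [-0.94,0.51,0.3,0,-1],
  ],
)

```text
clock: 2.4
eef_pos: [0.5953, 0.0724, 0.2218]
tool_rot: [0.598, 0.802, -0.003, -0.003]
ft_force: [-0.7, 0.3, -0.2]
grip_width: 0.0001
```

```bash
python3 st.py
cat > look.py <<'E'
from workcell import imaging
import cv2,sys
n=sys.argv[1]
s=imaging.camera('scene')[:,:,::-1]; t=imaging.camera('top')[:,:,::-1]
a=cv2.resize(s[175:275,270:390],None,fx=5,fy=5,interpolation=cv2.INTER_CUBIC); cv2.imwrite(f'pics/s{n}.png',a)
a=cv2.resize(t[145:245,260:360],None,fx=5,fy=5,interpolation=cv2.INTER_CUBIC); cv2.imwrite(f'pics/t{n}.png',a)
E
python3 look.py 1
```

```text
t 2.40 gear xy mm [57.7 41.4] z 221.8 toolx ang-yaw 89.8 tz [-0.009 -0.001 -1.   ] j [ 0.12  0.46  0.23  1.35  0.   -0.17] w 0.0001 Fgear [-0.61  0.54 -0.19]
```

View pics/s1.png

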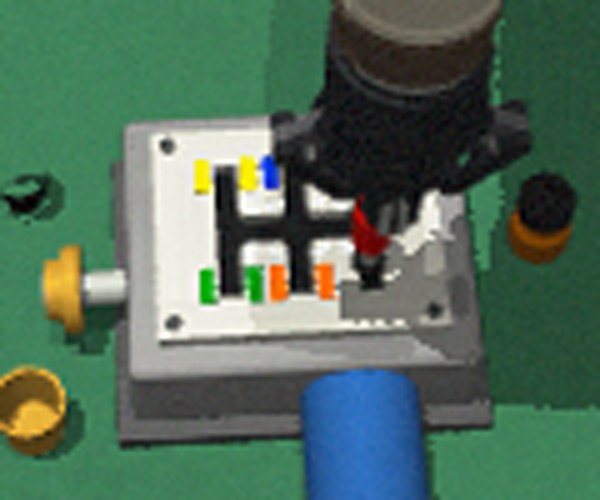

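View pics/t1.png

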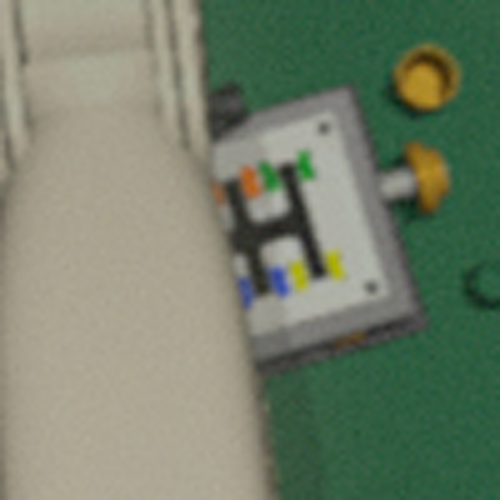

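Run:
```python
from h import *
Q=[.552,.0161,.293]
for z in(.222,.197,.184): print(z,(proj('scene',g2w(Q,[[.0577,.0414,z]]))-[270,175])*5)
print((proj('scene',g2w(Q,[[.0235,.04,.152],[.0235,.04,.108]]))-[270,175])*5)
```

```text
0.222 [[389.06789902 195.14773831]]
0.197 [[386.25702451 218.90277536]]
0.184 [[384.84121025 230.8681648 ]]
[[373.0975133  203.33019422]
 [369.10323412 241.34760045]]
```

Run:
```python
import cv2
a=cv2.imread('pics/s1.png')[140:300,320:460]; cv2.imwrite('pics/s1z.png',cv2.resize(a,None,fx=3.6,fy=3.6,interpolation=cv2.INTER_CUBIC))
```

```text
(no output)
```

View pics/s1z.png

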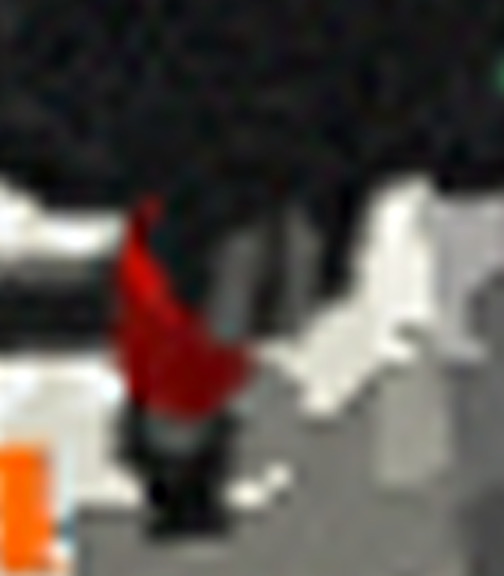

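>>> carry_out(
  moves=[
    [0,0,0.25,0,-1],
    [0,0,0.5,0,-1],
    [0,0,0.68,0,-1],
    [0,0,0.68,0,-1],
    [0,0,0.68,0,-1],
  ],
)

```text
clock: 3.0
eef_pos: [0.5978, 0.0745, 0.1597]
tool_rot: [0.596, 0.803, 0.0, 0.001]
ft_force: [-0.1, 0.5, -0.2]
grip_width: -0.0001
```

```bash
python3 st.py; python3 look.py 2;python3 - <<'E'
import cv2
a=cv2.imread('pics/s2.png')[140:300,320:460]; cv2.imwrite('pics/s2z.png',cv2.resize(a,None,fx=3.6,fy=3.6,interpolation=cv2.INTER_CUBIC))
E
```

```text
t 3.00 gear xy mm [60.7 42.6] z 159.7 toolx ang-yaw 90.0 tz [ 0.001  0.    -1.   ] j [ 0.12  0.5   0.12  1.2   0.   -0.17] w -0.0001 Fgear [ 0.08  0.55 -0.23]
```

View pics/s2z.png

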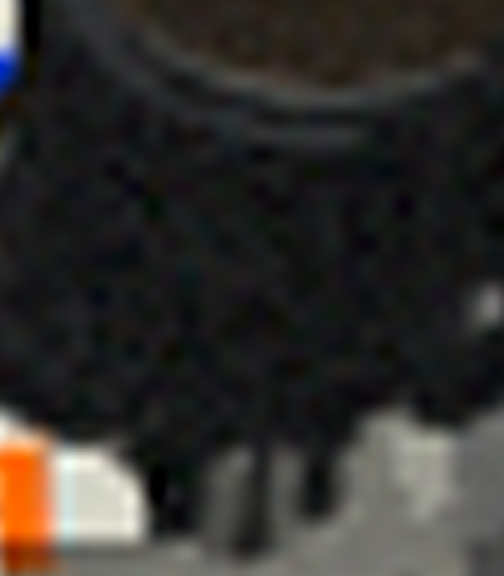

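>>> carry_out(
  moves=[
    [0,-0.05,0.03,0,-1],
    [0,-0.1,0.03,0,-1],
    [0,-0.13,0.03,0,-1],
    [0,-0.15,0.03,0,-1],
    [0,-0.17,0.03,0,-1],
    [0,-0.19,0.03,0,-1],
    [0,-0.19,0.03,0,-1],
  ],
)

```text
clock: 3.8
eef_pos: [0.5793, 0.0682, 0.1557]
tool_rot: [0.596, 0.803, 0.0, 0.0]
ft_force: [2.1, -0.2, 0.9]
grip_width: -0.0001
```

```bash
python3 st.py
```

```text
t 3.80 gear xy mm [41.2 42. ] z 155.7 toolx ang-yaw 90.0 tz [ 0.001  0.    -1.   ] j [ 0.12  0.46  0.06  1.17  0.   -0.18] w -0.0001 Fgear [ 2.   -0.78  0.88]
```

>>> carry_out(
  moves=[
    [0,-0.03,0,0,-1],
    [0,-0.06,0,0,-1],
    [0,-0.09,0,0,-1],
    [0,-0.12,0,0,-1],
    [0,-0.15,0,0,-1],
    [0,-0.17,0,0,-1],
    [0,-0.19,0,0,-1],
    [0,-0.19,0,0,-1],
  ],
)

```text
clock: 4.6
eef_pos: [0.5605, 0.0626, 0.1552]
tool_rot: [0.596, 0.803, -0.0, -0.0]
ft_force: [1.3, 1.1, 0.9]
grip_width: -0.0
```

```bash
python3 st.py
```

```text
t 4.60 gear xy mm [21.6 42. ] z 155.2 toolx ang-yaw 90.0 tz [-0.001 -0.    -1.   ] j [ 0.11  0.43  0.    1.15 -0.   -0.18] w -0.0 Fgear [1.57 0.72 0.93]
```

>>> carry_out(
  moves=[
    [0,0.15,0,0,-1],
    [0,0.15,-0.4,0,-1],
    [0,0.15,-0.8,0,-1],
    [0.3,0.0,-0.8,0,-1],
    [0.7,-0.21,-0.8,0,-1],
    [0.95,-0.21,-0.8,0,-1],
    [0.95,-0.21,-0.8,0,-1],
  ],
)

```text
clock: 5.3
eef_pos: [0.5113, 0.1497, 0.2349]
tool_rot: [0.595, 0.804, -0.001, -0.001]
ft_force: [0.9, 0.2, -1.4]
grip_width: -0.0002
```

>>> carry_out(
  moves=[
    [0.4,0,0,0.09,-1],
    [0.8,0,0,0.18,-1],
    [0.8,0,0,0.27,-1],
    [0.8,0,0,0.36,-1],
    [0.8,0,0,0.45,-1],
    [0.8,0,0,0.54,-1],
    [0.8,0,0,0.63,-1],
    [0.8,0,0,0.72,-1],
    [0.8,0,0,0.81,-1],
    [0.8,0,0,0.9,-1],
    [0.8,0,0,1,-1],
    [0.8,0,0,1,-1],
    [0.8,0,0,1,-1],
  ],
)

```text
clock: 6.6
eef_pos: [0.4903, 0.2235, 0.2348]
tool_rot: [0.989, 0.147, -0.001, 0.0]
ft_force: [0.3, 0.2, -0.6]
grip_width: 0.0002
```

```bash
python3 st.py; python3 look.py 3;python3 - <<'E'
import cv2
a=cv2.imread('pics/s3.png'); b=cv2.imread('pics/t3.png'); cv2.imwrite('pics/st3.png',cv2.hconcat([a[80:380,:450],b[100:400,100:450]]))
E
```

```text
t 6.60 gear xy mm [  0.9 216.4] z 234.8 toolx ang-yaw 0.1 tz [-0.001 -0.001 -1.   ] j [ 0.43  0.33  0.07  1.31 -0.    1.7 ] w 0.0002 Fgear [ 0.33  0.12 -0.64]
```

View pics/st3.png

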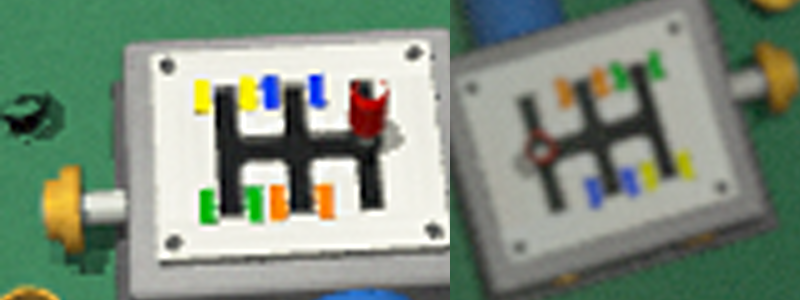

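Run:
```python
import cv2
t=cv2.imread('pics/t3.png')[200:300,140:240]; s=cv2.imread('pics/s3.png')[140:240,320:420]
cv2.imwrite('pics/k3.png',cv2.resize(cv2.hconcat([t,s]),None,fx=4,fy=4,interpolation=cv2.INTER_CUBIC))
```

```text
(no output)
```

View pics/k3.png

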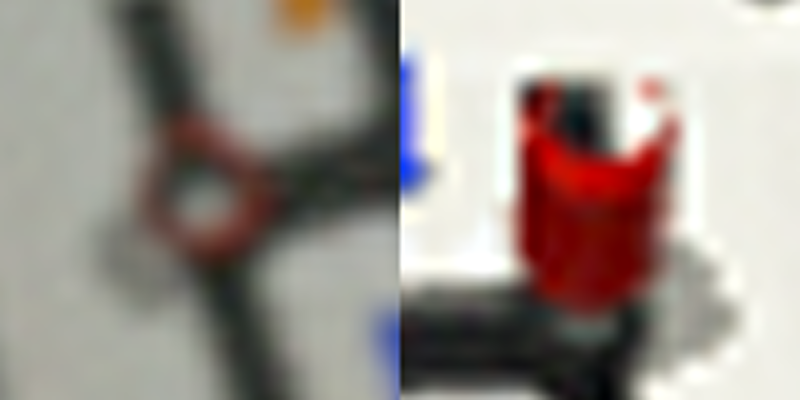

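```bash
cat > knob.py <<'E'
from h import *
import sys
def knob(t5,s5,Q=(.552,.0161,.293)):
    Kt=(np.array(t5)+.5)/5-.5+[260,145]; Ks=(np.array(s5)+.5)/5-.5+[270,175]
    for n,k in(('top',Kt),('scene',Ks)):
        print(n,np.round(1e3*least_squares(lambda a:(proj(n,g2w(Q,[[a[0],a[1],.152]]))-k).ravel(),[0,0]).x,1))
E
python3 -c "
from knob import *
knob((191.75,247.5),(369.5,170))"
```

```text
top [-1.  36.6]
scene [ 1.3 38.9]
```

>>> carry_out(
  moves=[
    [-0.01,0.4,0,0,-1],
    [-0.01,0.8,0,0,-1],
    [-0.01,1,0,0,-1],
    [-0.01,1,0,0,-1],
  ],
)

```text
clock: 7.1
eef_pos: [0.5188, 0.1257, 0.2353]
tool_rot: [0.989, 0.145, -0.0, 0.0]
ft_force: [-0.7, -0.4, 1.0]
grip_width: 0.0001
```

>>> carry_out(
  moves=[
    [0,0.3,0,0,-1],
    [0,0.33,0.3,0,-1],
    [0,0.33,0.6,0,-1],
    [0,0.33,0.8,0,-1],
    [0,0.33,0.8,0,-1],
    [0,0.33,0.8,0,-1],
  ],
)

```text
clock: 7.7
eef_pos: [0.5277, 0.0972, 0.1556]
tool_rot: [0.989, 0.147, -0.0, -0.0]
ft_force: [0.3, -0.1, 0.9]
grip_width: -0.0004
```

```bash
python3 st.py
```

```text
t 7.70 gear xy mm [ 0.1 84.7] z 155.6 toolx ang-yaw 0.1 tz [-0.  0. -1.] j [ 0.18  0.38 -0.08  1.12  0.    1.46] w -0.0004 Fgear [ 0.26 -0.19  0.91]
```

>>> carry_out(
  moves=[
    [0,0.1,0,0,-1],
    [0,0.18,0,0,-1],
    [0,0.21,0,0,-1],
    [0,0.24,0,0,-1],
    [0,0.27,0,0,-1],
    [0,0.3,0,0,-1],
    [0,0.33,0,0,-1],
    [0,0.33,0,0,-1],
  ],
)

```text
clock: 8.5
eef_pos: [0.5375, 0.0647, 0.1553]
tool_rot: [0.989, 0.146, 0.0, 0.0]
ft_force: [0.6, 0.3, 0.8]
grip_width: 0.0002
```

```bash
python3 st.py
```

```text
t 8.50 gear xy mm [ 0.1 50.7] z 155.3 toolx ang-yaw -0.0 tz [ 0. -0. -1.] j [ 0.12  0.38 -0.06  1.12 -0.    1.4 ] w 0.0002 Fgear [0.64 0.14 0.76]
```

>>> carry_out(
  moves=[
    [0,0.03,0,0,-1],
    [0,0.06,0,0,-1],
    [0,0.09,0,0,-1],
    [0,0.12,0,0,-1],
  ],
)

```text
clock: 8.9
eef_pos: [0.5408, 0.0533, 0.1553]
tool_rot: [0.989, 0.146, -0.0, -0.0]
ft_force: [-0.0, 2.2, 0.5]
grip_width: -0.0002
```

```bash
python3 st.py; python3 look.py 4
```

```text
t 8.90 gear xy mm [ 0.1 38.9] z 155.3 toolx ang-yaw 0.0 tz [-0.  0. -1.] j [ 0.1   0.39 -0.06  1.12  0.    1.38] w -0.0002 Fgear [0.64 2.14 0.5 ]
```

View pics/s4.png

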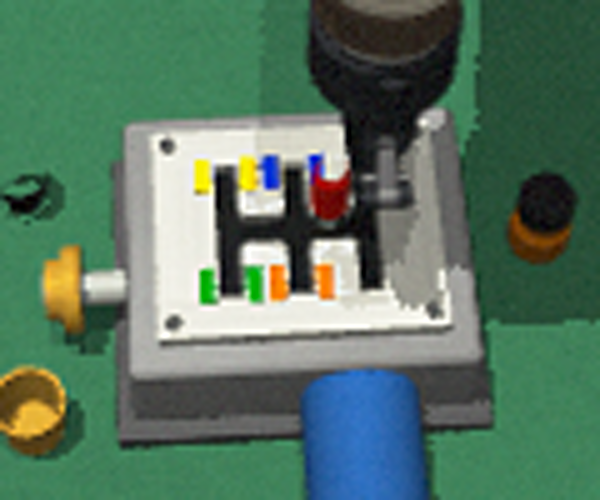

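View pics/t4.png

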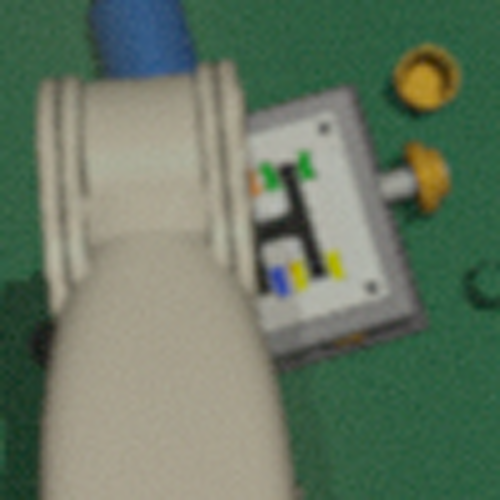

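```bash
python3 -c "
from knob import *
knob((191.75,247.5),(331.5,173))"
```

```text
top [-1.  36.6]
scene [ 2. 18.]
```

>>> carry_out(
  moves=[
    [0,0.04,0,0,-1],
    [0,0.08,0,0,-1],
    [0,0.12,0,0,-1],
    [0,0.16,0,0,-1],
    [0,0.2,0,0,-1],
    [0,0.24,0,0,-1],
    [0,0.28,0,0,-1],
    [0,0.32,0,0,-1],
    [0,0.36,0,0,-1],
    [0,0.4,0,0,-1],
    [0,0.44,0,0,-1],
    [0,0.47,0,0,-1],
    [0,0.5,0,0,-1],
  ],
)

```text
clock: 10.3
eef_pos: [0.5552, 0.0053, 0.1553]
tool_rot: [0.989, 0.146, -0.0, 0.0]
ft_force: [-1.1, 1.6, -0.1]
grip_width: -0.0
```

```bash
python3 st.py; python3 look.py 5
```

```text
t 10.30 gear xy mm [ -0.  -11.2] z 155.3 toolx ang-yaw 0.0 tz [-0. -0. -1.] j [ 0.01  0.41 -0.02  1.14 -0.    1.29] w -0.0 Fgear [-0.54  1.88 -0.08]
```

View pics/s5.png

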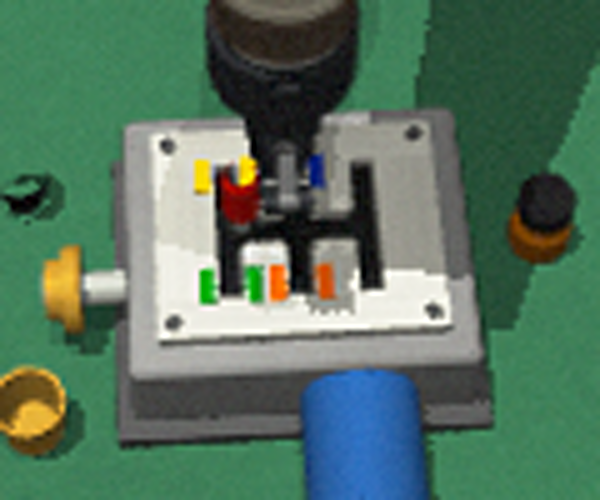

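>>> carry_out(
  moves=[
    [0,0.02,0,0,-1],
    [0,0.04,0,0,-1],
    [0,0.05,0,0,-1],
    [0,0.06,0,0,-1],
  ],
)

```text
clock: 10.8
eef_pos: [0.5569, -0.0002, 0.1553]
tool_rot: [0.989, 0.146, -0.0, -0.0]
ft_force: [-0.6, 2.5, 0.4]
grip_width: 0.0003
```

```bash
python3 st.py; python3 look.py 6
python3 - <<'E'
import cv2
cv2.imwrite('pics/s6z.png',cv2.resize(cv2.imread('pics/s6.png')[140:240,170:320],None,fx=5,fy=5,interpolation=cv2.INTER_CUBIC))
E
```

```text
t 10.80 gear xy mm [  0. -17.] z 155.3 toolx ang-yaw 0.0 tz [-0. -0. -1.] j [-0.    0.41 -0.02  1.14 -0.    1.28] w 0.0003 Fgear [0.14 2.53 0.41]
```

View pics/s6z.png

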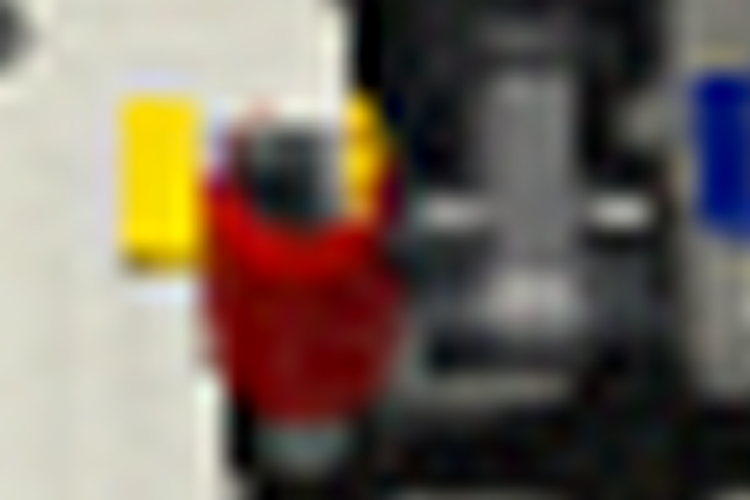

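```bash
python3 -c "
from knob import *
knob((191.75,247.5),(230.4,177))
knob((191.75,247.5),(230.4,173))"
```

```text
top [-1.  36.6]
scene [  1.3 -37.5]
top [-1.  36.6]
scene [ -1.3 -37.3]
```

>>> carry_out(
  moves=[
    [0,0.01,0,0,-1],
    [0,0.015,0,0,-1],
    [0,0.015,0,0,-1],
  ],
)

```text
clock: 11.2
eef_pos: [0.5574, -0.0016, 0.1553]
tool_rot: [0.989, 0.146, -0.0, 0.0]
ft_force: [-0.9, 0.7, -0.6]
grip_width: 0.0001
```

```bash
python3 st.py
```

```text
t 11.20 gear xy mm [  0.  -18.5] z 155.3 toolx ang-yaw 0.0 tz [-0. -0. -1.] j [-0.    0.41 -0.02  1.14 -0.    1.27] w 0.0001 Fgear [-0.66  0.95 -0.65]
```

>>> carry_out(
  moves=[
    [0,-0.15,0,0,-1],
    [0,-0.15,-0.4,0,-1],
    [0,-0.15,-0.8,0,-1],
    [-0.3,0,-0.8,-0.09,-1],
    [-0.6,0.215,-0.8,-0.18,-1],
    [-0.9,0.215,-0.8,-0.27,-1],
    [-0.9,0.215,-0.8,-0.36,-1],
    [-0.9,0.215,-0.8,-0.45,-1],
    [-0.9,0.215,-0.8,-0.54,-1],
    [-0.9,0.215,-0.8,-0.63,-1],
    [-0.9,0.215,-0.8,-0.72,-1],
    [-0.9,0.215,-0.8,-0.81,-1],
    [-0.9,0.215,-0.8,-0.9,-1],
    [-0.9,0.215,-0.8,-1,-1],
    [-0.9,0.215,-0.8,-1,-1],
    [-0.9,0.215,-0.8,-1,-1],
  ],
)

```text
clock: 12.8
eef_pos: [0.4774, -0.0477, 0.2353]
tool_rot: [0.597, 0.802, -0.0, 0.0]
ft_force: [-0.4, -0.5, 0.4]
grip_width: 0.0001
```

```bash
python3 st.py; python3 look.py 7;python3 - <<'E'
import cv2
a=cv2.imread('pics/s7.png'); b=cv2.imread('pics/t7.png'); cv2.imwrite('pics/st7.png',cv2.hconcat([a[80:380,:450],b[100:400,100:450]]))
E
```

```text
t 12.80 gear xy mm [-89.9 -39.6] z 235.3 toolx ang-yaw 89.9 tz [ 0. -0. -1.] j [-0.1   0.21 -0.09  1.27 -0.   -0.39] w 0.0001 Fgear [-0.53 -0.35  0.42]
```

View pics/st7.png

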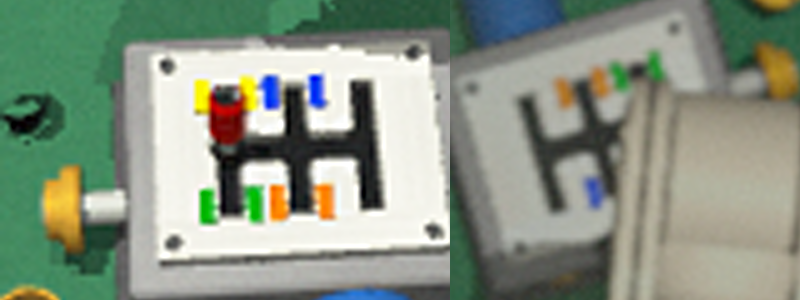

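>>> carry_out(
  moves=[
    [0,0.4,0,0,-1],
    [0,0.47,0.3,0,-1],
    [0,0.47,0.6,0,-1],
    [0,0.47,0.8,0,-1],
    [0,0.47,0.8,0,-1],
    [0,0.55,0.8,0,-1],
    [0,0.61,0.8,0,-1],
    [0,0.66,0.8,0,-1],
    [0,0.7,0.8,0,-1],
    [0,0.73,0.8,0,-1],
    [0,0.76,0.8,0,-1],
    [0,0.79,0.8,0,-1],
  ],
)

```text
clock: 14.1
eef_pos: [0.5531, -0.0254, 0.1554]
tool_rot: [0.596, 0.803, -0.0, -0.0]
ft_force: [-2.6, -0.8, 1.2]
grip_width: -0.0
```

```bash
python3 st.py; python3 look.py 8
```

```text
t 14.10 gear xy mm [-10.9 -40. ] z 155.4 toolx ang-yaw 90.0 tz [-0. -0. -1.] j [-0.05  0.41 -0.03  1.13 -0.   -0.34] w -0.0 Fgear [-2.72  0.01  1.18]
```

View pics/s8.png

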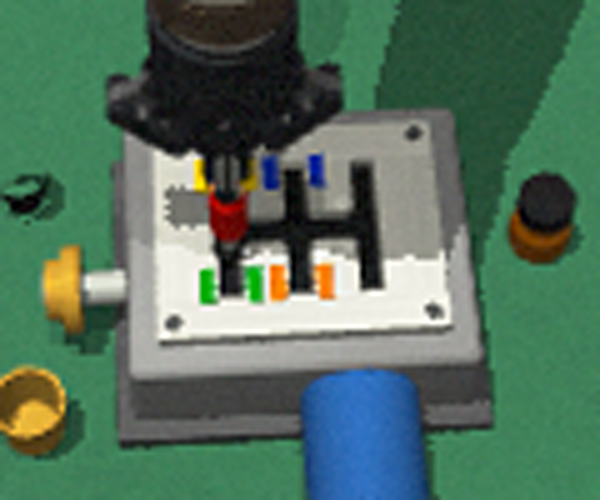

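>>> carry_out(
  moves=[
    [0,0.03,0,0,-1],
    [0,0.06,0,0,-1],
    [0,0.09,0,0,-1],
    [0,0.12,0,0,-1],
    [0,0.15,0,0,-1],
    [0,0.18,0,0,-1],
    [0,0.2,0,0,-1],
    [0,0.21,0,0,-1],
    [0,0.22,0,0,-1],
  ],
)

```text
clock: 15.1
eef_pos: [0.5742, -0.0189, 0.1552]
tool_rot: [0.596, 0.803, -0.0, -0.0]
ft_force: [-2.1, -0.4, 0.2]
grip_width: -0.0002
```

```bash
python3 st.py
```

```text
t 15.10 gear xy mm [ 11.1 -40. ] z 155.2 toolx ang-yaw 90.0 tz [-0. -0. -1.] j [-0.03  0.45  0.03  1.16 -0.   -0.33] w -0.0002 Fgear [-2.18  0.21  0.17]
```

>>> carry_out(
  moves=[
    [0,0.01,0,0,-1],
  ],
)

```text
clock: 15.2
eef_pos: [0.5751, -0.0187, 0.1552]
tool_rot: [0.596, 0.803, -0.0, -0.0]
ft_force: [-2.1, -1.4, 0.1]
grip_width: -0.0003
```

>>> carry_out(
  moves=[
    [0,0.01,0,0,-1],
  ],
)

```text
clock: 15.3
eef_pos: [0.576, -0.0184, 0.1552]
tool_rot: [0.596, 0.803, -0.0, -0.0]
ft_force: [-2.2, -1.1, -0.9]
grip_width: 0.0
```

```bash
python3 st.py; python3 look.py 9
python3 - <<'E'
import cv2
cv2.imwrite('pics/s9z.png',cv2.resize(cv2.imread('pics/s9.png')[150:310,150:300],None,fx=3.7,fy=3.7,interpolation=cv2.INTER_CUBIC))
E
```

```text
t 15.30 gear xy mm [ 13. -40.] z 155.2 toolx ang-yaw 90.0 tz [-0.  0. -1.] j [-0.03  0.45  0.04  1.16  0.   -0.33] w 0.0 Fgear [-2.48 -0.43 -0.88]
```

View pics/s9z.png

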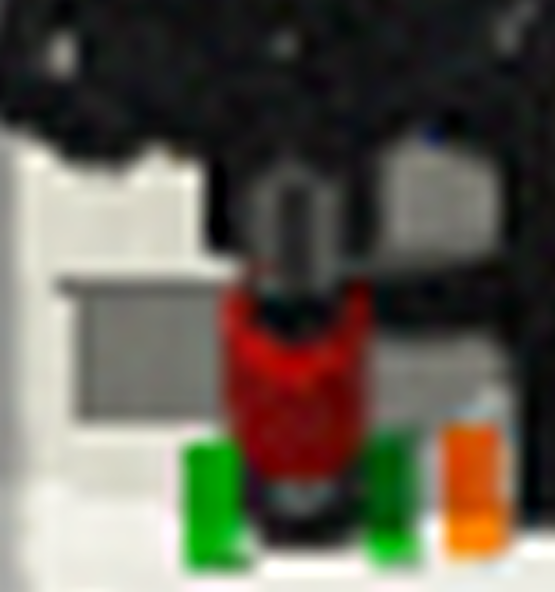

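>>> carry_out(
  moves=[
    [0,0.01,0,0,-1],
  ],
)

```text
clock: 15.5
eef_pos: [0.5769, -0.0181, 0.1553]
tool_rot: [0.596, 0.803, -0.0, -0.0]
ft_force: [-1.9, -0.7, -0.2]
grip_width: 0.0001
```

>>> carry_out(
  moves=[
    [0,0.005,0,0,-1],
    [0,0.005,0,0,-1],
  ],
)

```text
clock: 15.7
eef_pos: [0.5773, -0.018, 0.1552]
tool_rot: [0.596, 0.803, -0.0, -0.0]
ft_force: [-2.2, -1.1, -0.0]
grip_width: -0.0001
```

```bash
python3 st.py
```

```text
t 15.70 gear xy mm [ 14.3 -40. ] z 155.2 toolx ang-yaw 90.0 tz [-0.001 -0.    -1.   ] j [-0.03  0.45  0.04  1.16 -0.   -0.32] w -0.0001 Fgear [-2.43 -0.46 -0.04]
```

>>> carry_out(
  moves=[
    [0,0.005,0,0,-1],
    [0,0.01,0,0,-1],
  ],
)

```text
clock: 15.9
eef_pos: [0.5778, -0.0178, 0.1551]
tool_rot: [0.596, 0.803, -0.001, -0.001]
ft_force: [-3.9, -1.9, 0.2]
grip_width: 0.0001
```

>>> carry_out(
  moves=[
    [0,0.005,0,0,-1],
    [0,0.005,0,0,-1],
  ],
)

```text
clock: 16.1
eef_pos: [0.5781, -0.0177, 0.155]
tool_rot: [0.596, 0.803, -0.001, -0.001]
ft_force: [-5.3, -2.5, 0.1]
grip_width: -0.0
```

```bash
python3 st.py
```

```text
t 16.10 gear xy mm [ 15.2 -39.9] z 155.0 toolx ang-yaw 90.0 tz [-0.002 -0.    -1.   ] j [-0.03  0.46  0.05  1.16 -0.   -0.32] w -0.0 Fgear [-5.76 -0.88  0.06]
```

The force has risen to 6 N, so the lever is against the blind end. I'll back off and raise the hand clear.

>>> carry_out(
  moves=[
    [0,-0.1,0,0,-1],
    [0,-0.25,0,0,-1],
    [0,-0.25,-0.4,0,-1],
    [0,-0.25,-0.8,0,-1],
    [0.4,-0.5,-0.9,0,-1],
    [0.8,-0.9,-0.9,0,-1],
    [1,-1,-0.9,0,-1],
  ],
)

```text
clock: 16.8
eef_pos: [0.4523, 0.0505, 0.2464]
tool_rot: [0.596, 0.803, 0.001, 0.001]
ft_force: [-0.3, 0.6, 0.4]
grip_width: -0.0002
```

>>> carry_out(
  moves=[
    [0.4,0,0,0,-1],
    [0.8,0,0,0,-1],
    [1,0,0,0,-1],
    [1,0,0,0,-1],
    [1,0,0,0,-1],
  ],
)

```text
clock: 17.3
eef_pos: [0.4257, 0.1456, 0.2458]
tool_rot: [0.596, 0.803, 0.001, 0.001]
ft_force: [0.6, -0.5, -1.1]
grip_width: 0.0002
```

```bash
python3 st.py; python3 look.py 10;python3 - <<'E'
import cv2
from workcell import imaging
a=cv2.imread('pics/s10.png'); b=cv2.imread('pics/t10.png'); cv2.imwrite('pics/st10.png',cv2.resize(cv2.hconcat([a[150:310,170:370],b[130:290,200:400]]),None,fx=2,fy=2,interpolation=cv2.INTER_CUBIC))
cv2.imwrite('pics/top10.png',imaging.camera('top')[:,:,::-1])
E
```

```text
t 17.30 gear xy mm [-83.5 160.4] z 245.8 toolx ang-yaw 90.1 tz [ 0.002  0.001 -1.   ] j [ 0.33  0.15 -0.14  1.28  0.    0.03] w 0.0002 Fgear [ 0.46 -0.7  -1.06]
```

View pics/st10.png

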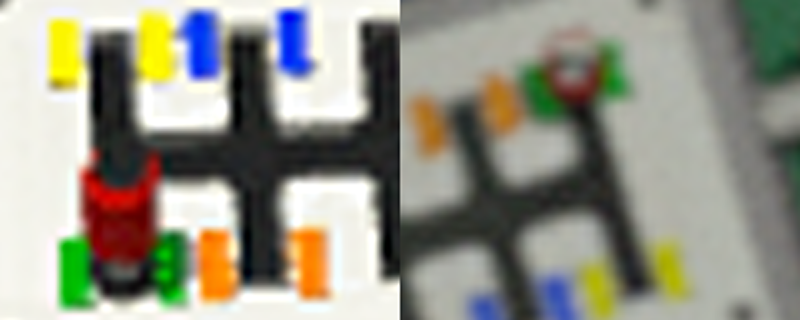

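View pics/top10.png

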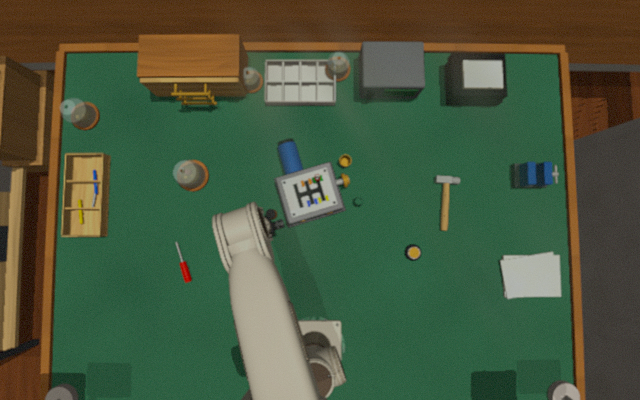

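```bash
python3 -c "
from knob import *
knob((286.5,163.5),(230.5,231))
from workcell import order
print(order.job_done())"
```

```text
top [ 34.2 -39.4]
scene [ 34.7 -39.1]
the job is handed in; nothing more can be done
None
```

The lever is home in the green-marked slot (far right), and the job is handed in at about 17 s of the 48 s allowed. I worked with the fingers shut and only pushed sideways, in three strokes:
1. Back along the left slot to the cross slot.
2. Across the gate to the right-hand slot.
3. Forward to the blind end.

**End position:** in my last pictures, both cameras put the knob within about 2 mm of the green end. The top camera read (34.2, −39.4) mm and the scene camera (34.7, −39.1) mm, against a target of (36, −40) mm.

**Forces:** most readings while pushing were 2–3 N. The highest was about 6 N, when the lever met the end of the slot, which I took as confirmation that it was home.

**Hand and bystanders:** the hand finished raised and well clear. By eye in the last top picture, the loupe, collet pot, hammer, screwdriver, case holder and bell jar look unmoved. The oil jar is mostly hidden by the arm there, but it looked in place in the earlier scene views.

I did not measure the lift directly, but nothing in the pictures suggested the lever had been pulled up. None of my checks failed. The two cameras disagreed by up to about 2.5 mm on the knob's position along the way, within what I'd expect from the calibration and reading pixels by eye.

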